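Set a straightedge to two stop screws and weigh it down

TASK

Keeping it flat on the steel layout plate, slide the aluminium straightedge until its long edge touches the orange tips of both stop screws at once, and press it lightly but surely home against both, with a few newtons, for a moment (they stick out by unequal, unmeasured amounts, and more than 12 N on either would bend it). Then set the green hold-down weight gently, upright, on top of the straightedge between the two stops and let go, so that the straightedge stays touching both tips. Leave the tin, the tube offcut and the wrench where they are.

Things in the scene. Friction and masses are not known exactly. Their poses are not given: they have to be found in the camera images.
- plate: Bare steel layout plate fixed on the bench, 300 (x) x 360 (y) x 12 mm; origin at the centre of its underside at bench level, z up; yaw within 0.2 rad. Two fixed blue stop blocks (24 x 30 x 24 mm high) stand on it at y = +90 and -90 mm; their front faces, at x = +95 mm, look to its -x, where the straightedge starts.
- stop_a (a point): Centre of the front face hole of the stop block at the plate's y = +90 mm, 10 mm above the plate's top. A rigid screw sticks out of it along the plate's -x and ends in an orange ball tip of 12 mm diameter. The ball's front is 10 to 44 mm out from the face: different each time and at each stop, not measured, to be seen or felt.
- stop_b (a point): The same for the other stop block, at the plate's y = -90 mm; its screw's reach (10 to 44 mm) is independent of the first.
- straightedge: Loose aluminium bar 300 (x) x 40 (y) x 20 mm high, 0.22 to 0.37 kg, with yellow ends, lying on the plate within 0.25 rad of parallel to the line of the stops. Origin at the centre of its underside; x along its length, z up. Either long edge will do. Sliding takes 1 to 3 N at its middle, up to 5 N while it pivots on one tip.
- weight: Green steel block 60 (x) x 44 (y) x 30 mm high, 0.5 to 0.8 kg, standing on the bench to one side of the plate (side varies). Origin at the centre of its underside, z up. On top a black round grip knob of 26 mm diameter reaches from 42 to 68 mm above the origin, on the vertical axis.
- tin: Bystander: loose red and metal tin, 72 mm diameter, 100 mm high, on the bench on the other side of the plate; origin at the centre of its underside. Leave alone.
- offcut: Bystander: loose dark steel tube offcut 25 x 90 x 25 mm high lying on the plate between and behind the stop blocks (along the plate's y); origin at the centre of its underside. Leave alone.
- wrench: Bystander: loose wrench 170 mm long lying on the bench at the left (+y) of the plate. Leave alone.

How it is judged (in metres and radians):
On the way:
1. the straightedge, with no weight on it, is pressed against both orange tips at once (over 1.5 N on each) for 0.3 s (contact force between straightedge and tip_a_c0 above 1.5 N and contact force between straightedge and tip_b_c0 above 1.5 N and contact force between weight and straightedge below 0.1 N), for 0.3 s.
At the end, for the whole second after the job is handed in: The straightedge lies flat on the plate with a long edge touching both orange ball tips (gap under 1.5 mm at each); the weight stands upright (within 0.1 rad) at rest on the straightedge only, between the two stops; the tin and wrench are within 30 mm and the offcut within 20 mm of where they were (x of tip_a_c0 in the frame of straightedge between -0.148 and 0.148 m and (y of tip_a_c0 in the frame of straightedge between 0.0235 and 0.0275 m or y of tip_a_c0 in the frame of straightedge between -0.0275 and -0.0235 m) and x of tip_b_c0 in the frame of straightedge between -0.148 and 0.148 m and (y of tip_b_c0 in the frame of straightedge between 0.0235 and 0.0275 m or y of tip_b_c0 in the frame of straightedge between -0.0275 and -0.0235 m) and contact force between weight and straightedge above 3 N and contact force between weight and plate below 0.1 N and angle between weight's own z axis and vertical below 0.1 rad and angle between straightedge's own z axis and vertical below 0.05 rad and height (world z) of straightedge between 0.009 and 0.015 m and y of weight in the frame of plate between -0.09 and 0.09 m and linear speed of each of weight, straightedge below 0.01 m/s and distance of each of tin, wrench from where it was at the start of the episode below 0.03 m and distance of offcut from where it was at the start of the episode below 0.02 m).
It fails at once if a stop screw is pressed with more than 12 N (contact force between anything else and tip_a_c0 above 12 N or contact force between anything else and tip_b_c0 above 12 N).
It fails at once if the straightedge is lifted off or tipped up from the plate (height (world z) of straightedge above 0.03 m or angle between straightedge's own z axis and vertical above 0.15 rad).
It fails at once if the weight is dropped on the straightedge or pressed hard (over 40 N) (contact force between weight and straightedge above 40 N).
It fails at once if the tin or wrench is moved 30 mm, or the offcut 20 mm (distance of any of tin, wrench from where it was at the start of the episode above 0.03 m or distance of offcut from where it was at the start of the episode above 0.02 m).
It also fails if it takes over 72 s, if anything falls off the work surface, if the arm or the gripper's body presses on something with over 40 N, if the wrist force passes 120 N, or if a joint passes its speed limit or range.

ROBOT

A 7-joint arm with a two-finger parallel gripper is mounted at the origin on the work surface. World frame = base frame: x ahead of the robot, y to its left, z up, the work surface at z = 0. Lengths are in mm, angles in rad, forces in N, time in s.
With the tool pointing down it reaches from about 400 to 900 mm from the base axis. Payload 5.5 kg.
Tool frame: the origin (TCP) lies at the centre of the arm's flange, where the gripper is bolted on; the fingertips stand 178 mm ahead of it and the grasp point (between the pads) lies 159 mm ahead of it; z points along the fingers, y is the line along which they close (so a half turn about z gives the same grasp; the last joint's range is limited). The gripper opens to 92 mm and grips with 3 to 60 N. Pads are 19 mm wide; open, the fingers measure 130 mm over their backs; the gripper's body (75 mm by 190 mm) begins 47 mm behind the grasp point.
Start: joints at [-1.005, 0.501, -0.427, 1.55, 0.221, 1.138, -0.21], TCP at [193.793, 620.436, 404.729] pointing down, gripper open.
Joint ranges: [-2.88, 2.88], [-0.31, 2.03], [-1.54, 1.56], [0.2, 2.42], [-1.41, 4.55], [0.19, 2.02], [-2.57, 2.57]. Speed limits (rad/s): [2.57, 2.57, 3.14, 3.14, 3.14, 3.14, 3.14].

INTERFACE

Orientations are given as a unit quaternion [x, y, z, w].
In Python, from station import bot, imaging, job gives the robot as it stands. The module is installed in compiled form; this text tells all that it offers.
- The arm moves only by the tool send_rows, never from a script. Its arguments are lists of equal length, an entry for each row: "offset": the shift along the tool's x, y, z in m, a list of three; "angular": the turn, a rotation vector about the tool's x, y, z in rad, a list of three; "fingers": the closure, from 0 (fully open) to 1 (shut). A call has 1 to 8 rows; each row is the pose to reach, as a shift and turn from the pose commanded when the call began, along the tool's axes at that moment; what a row does not reach only later rows make up. A row lasts 1/8 s, in which the tool goes at most 62.5 mm and 10.7 degrees, less where a joint would pass 70% of its speed; a pose out of reach is approached as far as the arm can. A call with a gripper value outside its range is refused whole. The fingers move at their own pace and stop on an object; "squeeze" is the grip in N (left out, the last holds). Time passes only in rows, so rows that repeat a pose let the fingers close. It gives the time, the measured TCP pose, the force, the opening and the grip force at its end, in the units of the state.
- bot.sense(): the state, without advancing time (a new reading comes with each control period).
- imaging.get_image(name): name is "scene" or "top" or "wrist"; returns a dict with "pixels" (400x640x3 uint8, blue, green, red), "mtx" (3x3 intrinsics, pixels), "rvec" (rotation vector, rad) and "tvec" (3), from world to camera coordinates, as OpenCV has them; the wrist camera has in their place "T_tool_cam" (4x4, takes a point from camera to tool coordinates, whose origin is the TCP and whose axes are the flange's). Camera axes: x right, y down, z forward; pixel columns grow to the right and rows downward; lengths in mm; the calibration is good to about 2 mm. A picture is of the moment at which its call begins: read the wrist's pose just before it. There is no depth.
- job.finish_job(): hands the job in; it is judged then, once.
The state is a dict: "time": time; "joints": joint angles; "qd": joint speeds; "tau": joint torques, N m; "tcp_pos": TCP position; "tool_rot": TCP orientation; "contact_force": force on the tool from outside, world axes, zero at the start; "ft_torque": the same for the moment, N m; "gripper_width": opening from 0.0 (shut) to 1.0 (fully open); "grip_force": force on a finger pad.
Only numpy, scipy, OpenCV 4.12 (cv2) and the standard library are available. Lean on these libraries where they do the work, as an engineer would, in place of code of your own. Each camera call takes 0.05 s, during which the arm holds its last target. There are 200 camera calls.

## Working session

There is one attempt and no reset: what is moved stays moved. The work goes in short steps, Python scripts to look and compute and a tool call to move; the robot and the scene stay as the last step left them, time stands still between calls to the robot, and variables do not carry over. Pictures are saved under pics/ and viewed, at most 10 in all, crops included, and the job is handed in when it is done.

Besides the shell and the picture viewer there is one more tool, called after "Request:" in YAML: its name, and indented under it one key for each argument. send_rows: Moves the arm, as the interface text tells. Its arguments: {"type":"object","properties":{"offset":{"type":"array"},"angular":{"type":"array"},"fingers":{"type":"array"},"squeeze":{"type":"number"}},"required":["offset","angular","fingers"]}

```bash
mkdir -p pics; cat > h.py <<'E'
import numpy as np, cv2
from scipy.spatial.transform import Rotation as R
from station import bot, imaging, job
def cam(name):
    s=bot.sense(); d=imaging.get_image(name)
    if name=="wrist":
        T=np.eye(4); T[:3,:3]=R.from_quat(s["tool_rot"]).as_matrix(); T[:3,3]=s["tcp_pos"]
        M=T@np.array(d["T_tool_cam"]); Rc=M[:3,:3]; o=M[:3,3]
    else:
        Rw=cv2.Rodrigues(np.array(d["rvec"],float))[0]; Rc=Rw.T; o=-Rc@np.array(d["tvec"],float).ravel()
    return d["pixels"],np.array(d["mtx"],float),Rc,o
def ray(c,uv,z):
    _,K,Rc,o=c; uv=np.atleast_2d(np.array(uv,float))
    v=(Rc@np.linalg.inv(K)@np.c_[uv,np.ones(len(uv))].T).T
    return o+v*((z-o[2])/v[:,2])[:,None]
def proj(c,P):
    _,K,Rc,o=c; q=(K@Rc.T@(np.atleast_2d(P)-o).T).T; return q[:,:2]/q[:,2:]
E
python3 - <<'E'
from h import *
s=bot.sense(); print(s)
for n in ["top","scene","wrist"]:
    c=cam(n); cv2.imwrite(f"pics/{n}0.png",c[0]); print(n,c[1].tolist(),c[2].round(3).tolist(),c[3].round(1))
E
```

```text
{'time': 0.0, 'joints': array([-1.004797  ,  0.50181858, -0.42680862,  1.55144923,  0.22082242,
        1.13829562, -0.21032673]), 'qd': array([ 5.29932931e-05, -3.40552858e-04,  1.79484794e-03,  4.49215807e-04,
        2.43932214e-04,  7.42176578e-04, -1.45889492e-03]), 'tau': array([-4.44364987e-04, -5.66588867e+01, -5.81647441e+00, -2.79117340e+01,
       -6.86830748e-02,  3.08960828e-02,  1.82980903e-04]), 'tcp_pos': array([193.76650514, 620.07360823, 403.69824664]), 'tool_rot': array([ 1.50795839e-01,  9.88564467e-01, -9.39215974e-04, -1.67368464e-04]), 'contact_force': array([-0.7780703 ,  0.49918267,  0.32246515]), 'ft_torque': array([ 0.00064897, -0.00699603,  0.03375449]), 'grip_force': 0.0, 'gripper_width': 0.9985516661619586}
top [[507.81640680892303, 0.0, 317.9596899116835], [0.0, 507.81640680892303, 201.55398720888908], [0.0, 0.0, 1.0]] [[-0.003, -0.989, 0.145], [-1.0, 0.002, -0.01], [0.009, -0.145, -0.989]] [ 417.1   -4.9 1294.9]
scene [[424.39220477097086, 0.0, 320.6218362290987], [0.0, 424.39220477097086, 197.93012117548852], [0.0, 0.0, 1.0]] [[0.75, 0.42, -0.511], [0.661, -0.49, 0.568], [-0.011, -0.764, -0.645]] [1096.5 -592.7  693.5]
wrist [[298.0963373482316, 0.0, 318.65314713897624], [0.0, 298.0963373482316, 204.44627960353105], [0.0, 0.0, 1.0]] [[0.299, 0.918, 0.259], [0.954, -0.287, -0.083], [-0.002, 0.272, -0.962]] [123.3 641.3 384.2]
```

View pics/top0.png

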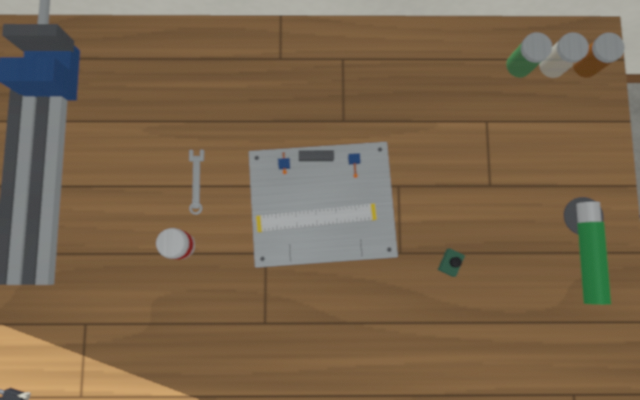

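View pics/scene0.png

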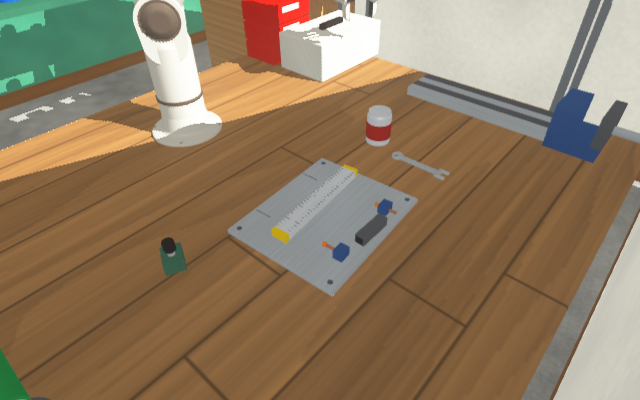

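The top view shows the plate (250–395, 145–265), with the straightedge's yellow ends at about (259,223) and (375,211). The orange tips are near (285,172) and (355,176). The weight's knob is at about (455,262), on the -y side, and the tin and wrench are on +y. The scene view agrees.

```bash
cat > m.py <<'E'
from h import *
def cents(m,amin):
    n,l,st,ce=cv2.connectedComponentsWithStats(m.astype(np.uint8))
    return [(ce[i].round(1),st[i][4]) for i in range(1,n) if st[i][4]>=amin]
c=cam("top"); hsv=cv2.cvtColor(c[0],cv2.COLOR_BGR2HSV).astype(int); H,S,V=[hsv[...,i] for i in range(3)]
roi=np.zeros(H.shape,bool); roi[135:290,235:480]=1
plate=np.zeros_like(roi); plate[140:270,248:396]=1
show=lambda n,m,a,z:[print(n,p,k,ray(c,p,z)[0].round(1)) for p,k in cents(m,a)]
show("yellow",plate&(H>18)&(H<32)&(S>140),15,32)
show("orange",plate&(H<14)&(S>120),3,22)
show("blue",plate&(H>100)&(H<125)&(S>130),20,36)
show("green",roi&(H>65)&(H<100)&(S>60),20,30)
show("black",roi&(V<40)&(np.arange(640)>430)[None],8,68)
show("offcut",plate&(V<80)&(S<60),60,37)
# plate outline
pm=(roi&(S<45)&(V>80)).astype(np.uint8); pm=cv2.morphologyEx(pm,cv2.MORPH_CLOSE,np.ones((15,15)))
ct=max(cv2.findContours(pm,0,2)[0],key=cv2.contourArea); b=cv2.boxPoints(cv2.minAreaRect(ct)); print(b.tolist()); w=ray(c,b,12); print(w.round(1).tolist(),w.mean(0),[np.linalg.norm(w[i]-w[i-1]) for i in range(4)],[np.arctan2(*(w[i]-w[i-1])[[1,0]]) for i in range(4)])
for n in [(c[0][140:275,240:400],"a"),(c[0][235:290,425:480],"b")]:
    cv2.imwrite(f"pics/crop_{n[1]}.png",cv2.resize(n[0],None,fx=4,fy=4,interpolation=cv2.INTER_CUBIC))
E
python3 m.py
```

```text
yellow [373.4 211.7] 37 [ 576.1 -156.2   32. ]
yellow [258.4 223.4] 38 [547.2 131.6  32. ]
orange [284.1 171.3] 9 [681.8  69.   22. ]
orange [355.  174.8] 10 [ 672.5 -112.1   22. ]
blue [353.9 158.2] 67 [ 712.6 -108.7   36. ]
blue [283.8 163. ] 65 [700.3  69.1  36. ]
green [449.8 262.2] 324 [ 449.8 -343.7   30. ]
black [451.8 261.6] 12 [ 450.3 -338.4   68. ]
black [457.4 260.4] 13 [ 453.1 -352.1   68. ]
offcut [318.  155.4] 180 [719.7 -17.6  37. ]
[[245.93724060058594, 150.80947875976562], [388.976318359375, 140.34320068359375], [397.5023193359375, 256.8656921386719], [254.4632568359375, 267.33197021484375]]
[[738.0, 168.6, 12.0], [765.7, -202.7, 12.0], [464.0, -217.2, 12.0], [438.9, 142.0, 12.0]] [601.63789178 -27.30038017  12.        ] [np.float64(300.3264130031252), np.float64(372.3394777182109), np.float64(302.0772902535038), np.float64(360.0906862734368)] [np.float64(0.08855513676752381), np.float64(-1.4963497717956384), np.float64(-3.0936842940050386), np.float64(1.640592924078605)]
```

```bash
cat >> h.py <<'E'
E
python3 -c "
import cv2,numpy as np
a=cv2.imread('pics/crop_a.png');b=cv2.imread('pics/crop_b.png')
o=np.zeros((540,640+155,3),np.uint8);o[:,:640]=a;b=cv2.resize(b,(155,155));o[:155,640:]=b;cv2.imwrite('pics/both.png',o)"
```

```text
(no output)
```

View pics/both.png

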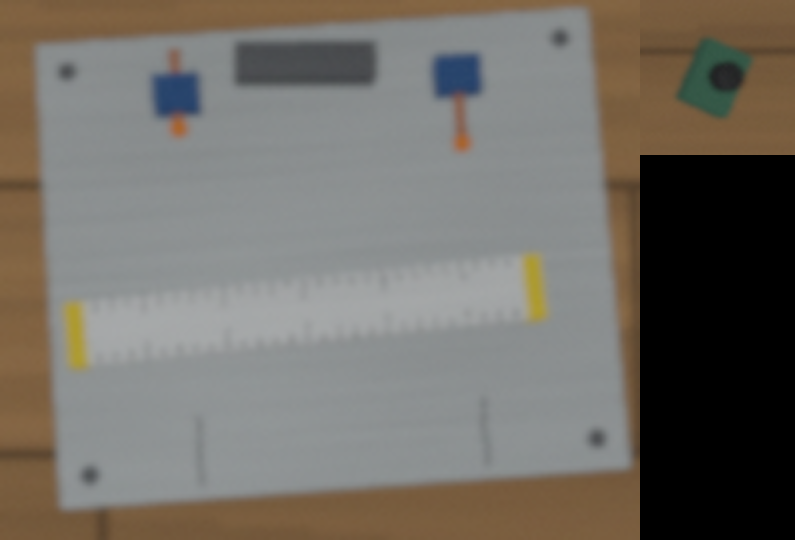

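The enlarged crop confirms the colours. Tip A at crop (178,127) barely sticks out, while tip B at (461,142) sticks out well. Those are reaches of about 12 and 34 mm, both within the stated range. The straightedge must turn by about -0.15 rad and slide about 90 mm.

```bash
cat > go.py <<'E'
# usage: go.py x y z yaw  (yaw = world angle of tool y axis) -> offset/rotvec in present tool axes
import sys; from h import *
s=bot.sense(); x,y,z,a=map(float,sys.argv[1:5])
Rm=R.from_quat(s["tool_rot"]); Y=np.array([np.cos(a),np.sin(a),0]); Z=np.array([0,0,-1.]); Rt=R.from_matrix(np.c_[np.cross(Y,Z),Y,Z])
print("pos",s["tcp_pos"].round(1),"yaw",np.arctan2(*Rm.as_matrix()[[1,0],1]).round(3),"F",s["contact_force"].round(2))
print("offset",(Rm.inv().apply(np.array([x,y,z])-s["tcp_pos"])/1000).round(4),"rot",(Rm.inv()*Rt).as_rotvec().round(4))
E
python3 go.py 500 -18 404 1.67
```

```text
pos [193.8 620.2 404.1] yaw 1.268 F [0.01 1.41 0.47]
offset [-0.4826 -0.5179  0.0007] rot [-1.200e-03 -3.000e-04 -4.019e-01]
```

Request:
send_rows:
  offset:
    - [-0.06, -0.065, 0]
    - [-0.12, -0.13, 0]
    - [-0.18, -0.195, 0]
    - [-0.24, -0.26, 0]
    - [-0.3, -0.325, 0]
    - [-0.36, -0.39, 0]
    - [-0.42, -0.45, 0]
    - [-0.4826, -0.518, 0]
  angular:
    - [0, 0, -0.05]
    - [0, 0, -0.1]
    - [0, 0, -0.15]
    - [0, 0, -0.2]
    - [0, 0, -0.25]
    - [0, 0, -0.3]
    - [0, 0, -0.35]
    - [0, 0, -0.402]
  fingers: [0.5, 0.5, 0.5, 0.5, 0.5, 0.5, 0.5, 0.5]
  squeeze: 20

```text
time: 1.2
tcp_pos: [409.8, 167.3, 405.0]
tool_rot: [-0.051, 0.999, 0.0, 0.001]
contact_force: [1.1, 0.8, 1.2]
gripper_width: 0.5
grip_force: 0.0
```

```bash
python3 go.py 500 -18 404 1.67
```

```text
pos [409.8 167.3 405. ] yaw 1.672 F [1.12 0.85 1.21]
offset [-0.0711 -0.1935  0.0011] rot [0.0002 0.001  0.0019]
```

Request:
send_rows:
  offset:
    - [-0.02, -0.05, 0]
    - [-0.04, -0.1, 0]
    - [-0.06, -0.15, 0]
    - [-0.071, -0.1935, 0]
    - [-0.071, -0.1935, 0]
    - [-0.071, -0.1935, 0]
  angular:
    - [0, 0, 0]
    - [0, 0, 0]
    - [0, 0, 0]
    - [0, 0, 0]
    - [0, 0, 0]
    - [0, 0, 0]
  fingers: [0.5, 0.5, 0.5, 0.5, 0.5, 0.5]

```text
time: 1.95
tcp_pos: [498.8, -15.8, 404.5]
tool_rot: [-0.05, 0.999, 0.0, -0.0]
contact_force: [-0.1, 1.0, 0.1]
gripper_width: 0.5
grip_force: 0.0
```

```bash
python3 go.py 500 -18 404 1.67; python3 - <<'E'
from h import *
c=cam("wrist"); cv2.imwrite("pics/w1.png",c[0]); np.savez("w1.npz",*c)
print(proj(c,[[681.8,69,22],[672.5,-112.1,22],[576,-156,32],[547,131.6,32]]).round(0).tolist())
E
```

```text
pos [498.8 -15.8 404.5] yaw 1.67 F [-0.13  1.05  0.14]
offset [-0.0009 -0.0023  0.0005] rot [ 0.0007 -0.0006  0.    ]
[[366.0, 315.0], [238.0, 298.0], [203.0, 233.0], [431.0, 232.0]]
```

View pics/w1.png

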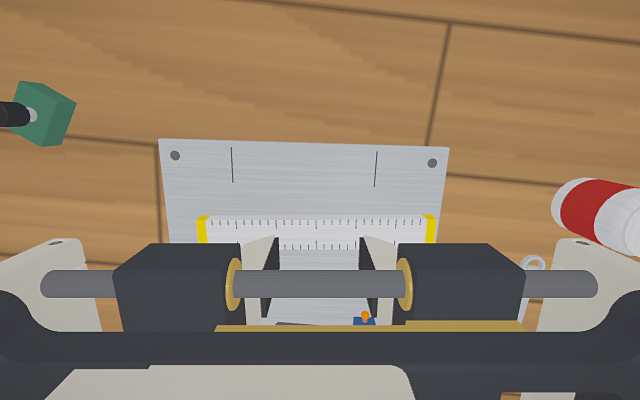

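The wrist view shows tip A at (365,315), matching the top-view prediction of (366,315). The bar's ends also fall where predicted. Tip B is hidden by the gripper. I'll go down behind the bar.

Request:
send_rows:
  offset:
    - [-0.007, -0.002, 0.05]
    - [-0.007, -0.002, 0.1]
    - [-0.007, -0.002, 0.15]
    - [-0.007, -0.002, 0.19]
    - [-0.007, -0.002, 0.209]
    - [-0.007, -0.002, 0.209]
    - [-0.007, -0.002, 0.209]
  angular:
    - [0, 0, 0]
    - [0, 0, 0]
    - [0, 0, 0]
    - [0, 0, 0]
    - [0, 0, 0]
    - [0, 0, 0]
    - [0, 0, 0]
  fingers: [0.5, 0.5, 0.5, 0.5, 0.5, 0.5, 0.5]

```text
time: 2.88
tcp_pos: [506.7, -16.6, 196.6]
tool_rot: [-0.05, 0.999, 0.0, 0.001]
contact_force: [0.5, -0.3, 0.3]
gripper_width: 0.502
grip_force: 0.0
```

```bash
python3 go.py 595 -19 195 1.52
```

```text
pos [506.7 -16.6 196.6] yaw 1.672 F [ 0.51 -0.33  0.27]
offset [-0.0876 -0.0112  0.0017] rot [0.0004 0.0013 0.1515]
```

Request:
send_rows:
  offset:
    - [-0.01, -0.001, 0.001]
    - [-0.018, -0.002, 0.001]
    - [-0.025, -0.003, 0.001]
    - [-0.032, -0.004, 0.001]
    - [-0.039, -0.005, 0.001]
    - [-0.046, -0.006, 0.001]
    - [-0.053, -0.007, 0.001]
    - [-0.06, -0.008, 0.001]
  angular:
    - [0, 0, 0]
    - [0, 0, 0]
    - [0, 0, 0]
    - [0, 0, 0.02]
    - [0, 0, 0.04]
    - [0, 0, 0.06]
    - [0, 0, 0.08]
    - [0, 0, 0.1]
  fingers: [0.5, 0.5, 0.5, 0.5, 0.5, 0.5, 0.5, 0.5]

```text
time: 3.88
tcp_pos: [567.3, -19.6, 194.6]
tool_rot: [0.001, 1.0, -0.0, 0.0]
contact_force: [-2.2, 0.0, -0.4]
gripper_width: 0.498
grip_force: 0.7
```

```bash
python3 go.py 600 -19 195 1.52; python3 m.py | grep -E "yellow|orange"
```

```text
pos [567.3 -19.6 194.6] yaw 1.569 F [-2.17  0.04 -0.37]
offset [-0.0327  0.0007 -0.0004] rot [-0.      0.0001  0.0486]
yellow [260.  204.2] 44 [595.6 128.3  32. ]
yellow [375.  204.3] 43 [ 594.9 -160.6   32. ]
orange [284.1 171.3] 9 [681.8  69.   22. ]
orange [355.  174.8] 9 [ 672.5 -112.1   22. ]
```

Request:
send_rows:
  offset:
    - [-0.007, 0, 0]
    - [-0.014, 0, 0]
    - [-0.021, 0, 0]
    - [-0.028, 0, 0]
    - [-0.034, 0, 0]
    - [-0.04, 0, 0]
    - [-0.044, 0, 0]
    - [-0.044, 0, 0]
  angular:
    - [0, 0, 0.01]
    - [0, 0, 0.02]
    - [0, 0, 0.03]
    - [0, 0, 0.04]
    - [0, 0, 0.05]
    - [0, 0, 0.05]
    - [0, 0, 0.05]
    - [0, 0, 0.05]
  fingers: [0.5, 0.5, 0.5, 0.5, 0.5, 0.5, 0.5, 0.5]

```text
time: 4.92
tcp_pos: [611.4, -19.6, 194.9]
tool_rot: [0.025, 1.0, 0.0, 0.001]
contact_force: [-0.1, -0.0, 0.1]
gripper_width: 0.504
grip_force: 0.1
```

```bash
python3 go.py 600 -19 195 1.52; python3 m.py | grep -E "yellow|orange"
```

```text
pos [611.4 -19.6 194.9] yaw 1.52 F [-0.13 -0.03  0.13]
offset [ 0.0114  0.0001 -0.0002] rot [ 0.0001  0.0014 -0.    ]
yellow [261. 184.] 41 [647.1 126.4  32. ]
yellow [375.1 190.5] 38 [ 630.  -161.5   32. ]
orange [284.2 171.5] 10 [681.2  68.7  22. ]
orange [355.  174.8] 10 [ 672.5 -112.1   22. ]
```

Request:
send_rows:
  offset:
    - [0.003, -0.002, 0]
    - [0.003, -0.002, 0]
    - [0.003, -0.002, 0]
    - [0.003, -0.002, 0]
    - [0.003, -0.002, 0]
    - [0.0, -0.002, 0]
    - [-0.003, -0.002, 0]
    - [-0.005, -0.002, 0]
  angular:
    - [0, 0, 0]
    - [0, 0, 0]
    - [0, 0, 0]
    - [0, 0, 0]
    - [0, 0, 0]
    - [0, 0, 0]
    - [0, 0, 0]
    - [0, 0, 0]
  fingers: [1, 1, 1, 1, 1, 1, 1, 1]

```text
time: 5.98
tcp_pos: [615.1, -21.8, 194.5]
tool_rot: [0.025, 1.0, -0.0, -0.001]
contact_force: [-3.7, 1.4, 3.5]
gripper_width: 0.005
grip_force: 1.9
```

Request:
send_rows:
  offset:
    - [-0.001, 0, 0]
    - [-0.002, 0, 0]
    - [-0.003, 0, 0]
    - [-0.003, 0, 0]
  angular:
    - [0, 0, 0]
    - [0, 0, 0]
    - [0, 0, 0]
    - [0, 0, 0]
  fingers: [1, 1, 1, 1]

```text
time: 6.48
tcp_pos: [618.8, -22.1, 194.6]
tool_rot: [0.025, 1.0, 0.0, 0.0]
contact_force: [-0.8, 0.2, -0.9]
gripper_width: 0.004
grip_force: 0.6
```

```bash
python3 go.py 623 -21 195 1.52; python3 m.py | grep -E "yellow|orange"
```

```text
pos [618.8 -22.1 194.6] yaw 1.52 F [-0.76  0.16 -0.94]
offset [-0.0041  0.0013 -0.0004] rot [ 0.      0.0004 -0.    ]
yellow [261.1 181.5] 41 [653.5 126.3  32. ]
yellow [375.2 187.8] 36 [ 636.9 -161.9   32. ]
orange [284.1 171.1] 8 [682.3  69.   22. ]
orange [355.  174.8] 10 [ 672.5 -112.1   22. ]
```

Creep by 1 mm steps, watching the force.

Request:
send_rows:
  offset:
    - [-0.0005, 0, 0]
    - [-0.001, 0, 0]
    - [-0.0015, 0, 0]
    - [-0.002, 0, 0]
    - [-0.002, 0, 0]
    - [-0.002, 0, 0]
  angular:
    - [0, 0, 0]
    - [0, 0, 0]
    - [0, 0, 0]
    - [0, 0, 0]
    - [0, 0, 0]
    - [0, 0, 0]
  fingers: [1, 1, 1, 1, 1, 1]

```text
time: 7.28
tcp_pos: [620.6, -22.1, 194.7]
tool_rot: [0.025, 1.0, 0.0, -0.0]
contact_force: [-2.4, 0.7, 0.7]
gripper_width: 0.003
grip_force: 1.2
```

Request:
send_rows:
  offset:
    - [-0.0005, 0, 0]
    - [-0.001, 0, 0]
    - [-0.001, 0, 0]
  angular:
    - [0, 0, 0]
    - [0, 0, 0]
    - [0, 0, 0]
  fingers: [1, 1, 1]

```text
time: 7.65
tcp_pos: [621.0, -22.1, 194.7]
tool_rot: [0.025, 1.0, 0.0, -0.001]
contact_force: [-4.9, 0.5, 3.7]
gripper_width: 0.002
grip_force: 2.8
```

Request:
send_rows:
  offset:
    - [-0.0005, 0, 0]
    - [-0.0005, 0, 0]
  angular:
    - [0, 0, 0]
    - [0, 0, 0]
  fingers: [1, 1]

```text
time: 7.9
tcp_pos: [621.2, -22.1, 194.7]
tool_rot: [0.025, 1.0, 0.0, -0.001]
contact_force: [-7.0, -0.5, 5.4]
gripper_width: 0.003
grip_force: 3.4
```

Request:
send_rows:
  offset:
    - [-0.0005, 0, 0]
    - [-0.0005, 0, 0]
  angular:
    - [0, 0, 0]
    - [0, 0, 0]
  fingers: [1, 1]

```text
time: 8.15
tcp_pos: [621.4, -22.1, 194.7]
tool_rot: [0.025, 1.0, 0.0, -0.002]
contact_force: [-9.0, 0.8, 6.8]
gripper_width: 0.004
grip_force: 4.0
```

```bash
python3 m.py | grep -E "yellow|orange"; python3 go.py 623 -21 195 1.52;
```

```text
yellow [261.2 180.9] 40 [655. 126.  32.]
yellow [375.3 186.7] 35 [ 639.8 -162.2   32. ]
orange [284.3 170.7] 3 [683.3  68.5  22. ]
orange [355. 174.] 3 [ 674.5 -112.2   22. ]
pos [621.4 -22.1 194.7] yaw 1.52 F [-7.19  0.91  6.96]
offset [-0.0015  0.0012 -0.0003] rot [-0.0001 -0.0035  0.    ]
```

Force has built up to about 8 N with no further motion. Both tips now measure the same distance from the bar's axis (30.1 and 29.8 mm) and the bar is parallel to the tip line, so it looks home on both. I'll relieve the vertical friction and hold with slightly more force.

Request:
send_rows:
  offset:
    - [-0.0003, 0, -0.001]
    - [-0.0005, 0, -0.001]
    - [-0.0005, 0, -0.001]
  angular:
    - [0, 0, 0]
    - [0, 0, 0]
    - [0, 0, 0]
  fingers: [1, 1, 1]

```text
time: 8.57
tcp_pos: [621.6, -22.1, 194.7]
tool_rot: [0.025, 1.0, 0.0, -0.002]
contact_force: [-6.2, 1.0, -0.2]
gripper_width: 0.002
grip_force: 3.1
```

Request:
send_rows:
  offset:
    - [-0.0005, 0, -0.0005]
    - [-0.0005, 0, -0.0005]
  angular:
    - [0, 0, 0]
    - [0, 0, 0]
  fingers: [1, 1]

```text
time: 8.82
tcp_pos: [621.9, -22.1, 195.0]
tool_rot: [0.025, 1.0, 0.0, -0.003]
contact_force: [-5.8, 1.1, 0.5]
gripper_width: 0.002
grip_force: 3.2
```

Request:
send_rows:
  offset:
    - [-0.0005, 0, 0]
    - [-0.0008, 0, 0]
    - [-0.0008, 0, 0]
  angular:
    - [0, 0, 0]
    - [0, 0, 0]
    - [0, 0, 0]
  fingers: [1, 1, 1]

```text
time: 9.2
tcp_pos: [622.1, -22.1, 194.8]
tool_rot: [0.025, 1.0, 0.0, -0.003]
contact_force: [-7.4, 1.5, 0.8]
gripper_width: 0.002
grip_force: 4.0
```

Request:
send_rows:
  offset:
    - [-0.0006, 0, 0]
    - [-0.0006, 0, 0]
    - [-0.0006, 0, 0]
  angular:
    - [0, 0, 0]
    - [0, 0, 0]
    - [0, 0, 0]
  fingers: [1, 1, 1]

```text
time: 9.57
tcp_pos: [622.4, -22.1, 194.8]
tool_rot: [0.025, 1.0, 0.0, -0.004]
contact_force: [-9.6, 1.4, 1.7]
gripper_width: 0.002
grip_force: 4.8
```

```bash
python3 m.py | grep -E "yellow"; python3 go.py 623 -21 195 1.52;
```

```text
yellow [261.2 180.7] 39 [655.5 126.   32. ]
yellow [375.2 186.8] 36 [ 639.5 -161.9   32. ]
pos [622.3 -22.1 194.8] yaw 1.52 F [-9.09  0.09  2.05]
offset [-0.0006  0.0011 -0.0002] rot [-0.0001 -0.0078  0.0001]
```

Request:
send_rows:
  offset:
    - [-0.0003, 0, -0.0003]
    - [-0.0006, 0, -0.0003]
    - [-0.0006, 0, -0.0003]
    - [-0.0006, 0, -0.0003]
  angular:
    - [0, 0, 0]
    - [0, 0, 0]
    - [0, 0, 0]
    - [0, 0, 0]
  fingers: [1, 1, 1, 1]

```text
time: 10.12
tcp_pos: [622.6, -22.1, 194.8]
tool_rot: [0.025, 1.0, 0.0, -0.004]
contact_force: [-10.8, 1.2, 1.7]
gripper_width: 0.007
grip_force: 5.2
```

Request:
send_rows:
  offset:
    - [-0.0002, 0, 0]
    - [-0.0002, 0, 0]
    - [-0.0002, 0, 0]
  angular:
    - [0, 0, 0]
    - [0, 0, 0]
    - [0, 0, 0]
  fingers: [1, 1, 1]

```text
time: 10.5
tcp_pos: [622.6, -22.1, 194.8]
tool_rot: [0.025, 1.0, 0.0, -0.005]
contact_force: [-10.1, 0.8, 1.7]
gripper_width: -0.001
grip_force: 5.4
```

Held about 10.5 N for 0.7 s, shared almost equally by the two tips. Now back off gently and rise.

Request:
send_rows:
  offset:
    - [0.001, 0, 0]
    - [0.002, 0, 0]
    - [0.003, 0, 0]
    - [0.005, 0, 0]
    - [0.01, 0, 0]
    - [0.02, 0, 0]
    - [0.02, 0, -0.03]
    - [0.02, 0, -0.08]
  angular:
    - [0, 0, 0]
    - [0, 0, 0]
    - [0, 0, 0]
    - [0, 0, 0]
    - [0, 0, 0]
    - [0, 0, 0]
    - [0, 0, 0]
    - [0, 0, 0]
  fingers: [1, 1, 1, 1, 1, 1, 1, 1]

```text
time: 11.5
tcp_pos: [604.7, -21.4, 276.0]
tool_rot: [0.025, 1.0, -0.0, -0.001]
contact_force: [1.4, -0.0, 0.5]
gripper_width: 0.004
grip_force: 0.0
```

```bash
python3 m.py | grep -E "yellow|orange|green|black"; python3 - <<'E'
from h import *
# knob and block in the scene view for height check
c=cam("scene"); hsv=cv2.cvtColor(c[0],cv2.COLOR_BGR2HSV).astype(int); V=hsv[...,2]; H=hsv[...,0];S=hsv[...,1]
m=np.zeros(H.shape,np.uint8); m[225:285,145:200]=((H>65)&(H<100)&(S>60))[225:285,145:200]
print("green scene",cv2.boundingRect(m)); k=np.zeros_like(m); k[225:285,145:200]=(V<45)[225:285,145:200]
n,l,st,ce=cv2.connectedComponentsWithStats(k); print(st[1:],ce[1:])
print(proj(c,[[449,-345,42],[449,-345,68]]))
t=cam("top"); h2=cv2.cvtColor(t[0],cv2.COLOR_BGR2HSV).astype(int)
g=np.zeros(H.shape,np.uint8); sl=np.s_[235:290,425:480]
g[sl]=(((h2[...,0]>65)&(h2[...,0]<100)&(h2[...,1]>60))|(h2[...,2]<60))[sl]
b=cv2.boxPoints(cv2.minAreaRect(max(cv2.findContours(g,0,2)[0],key=cv2.contourArea))); w=ray(t,b,30); print(w.round(0).tolist(),[np.linalg.norm(w[i]-w[i-1]).round(0) for i in range(4)])
E
```

```text
yellow [261.2 180.9] 40 [655. 126.  32.]
yellow [375.2 186.8] 36 [ 639.5 -161.9   32. ]
orange [284.2 171. ] 4 [682.5  68.7  22. ]
green [449.8 262.2] 320 [ 449.8 -343.7   30. ]
black [455.1 261.6] 69 [ 450.2 -346.4   68. ]
green scene (160, 243, 27, 32)
[[162 238  14  15 149]] [[168.38255034 245.23489933]]
[[170.89004485 247.66920275]
 [167.87760854 238.9862966 ]]
[[434.0, -314.0, 30.0], [485.0, -339.0, 30.0], [467.0, -380.0, 30.0], [415.0, -354.0, 30.0]] [np.float64(45.0), np.float64(57.0), np.float64(45.0), np.float64(57.0)]
```

```bash
python3 -c "
from h import *
print(bot.sense()['joints'].round(2))"; python3 go.py 450.2 -346.6 310 2.1
```

```text
[ 0.02  0.53 -0.03  1.77  0.02  0.83  1.49]
pos [607.5 -21.4 280.4] yaw 1.52 F [-0.15  0.25 -0.55]
offset [ 0.1403 -0.3327 -0.0309] rot [-0.0021  0.0082 -0.58  ]
```

```bash
python3 go.py 450.2 -346.6 300 1.52
```

```text
pos [607.5 -21.4 280.4] yaw 1.52 F [-0.15  0.25 -0.55]
offset [ 0.1404 -0.3328 -0.0209] rot [ 0.0003  0.0083 -0.    ]
```

Request:
send_rows:
  offset:
    - [0.02, -0.045, -0.02]
    - [0.04, -0.09, -0.02]
    - [0.06, -0.14, -0.02]
    - [0.08, -0.19, -0.02]
    - [0.1, -0.24, -0.02]
    - [0.12, -0.285, -0.02]
    - [0.1404, -0.3328, -0.02]
    - [0.1404, -0.3328, -0.02]
  angular:
    - [0, 0, 0]
    - [0, 0, 0]
    - [0, 0.008, 0]
    - [0, 0.008, 0]
    - [0, 0.008, 0]
    - [0, 0.008, 0]
    - [0, 0.008, 0]
    - [0, 0.008, 0]
  fingers: [0.2, 0.2, 0.2, 0.2, 0.2, 0.2, 0.2, 0.2]

```text
time: 12.65
tcp_pos: [445.0, -351.4, 295.8]
tool_rot: [0.03, 1.0, -0.001, -0.005]
contact_force: [-0.6, 0.8, -0.6]
gripper_width: 0.785
grip_force: 0.0
```

```bash
python3 go.py 450.2 -346.6 300 1.52; python3 - <<'E'
from h import *
print(bot.sense()['joints'].round(2))
c=cam("wrist"); cv2.imwrite("pics/w2.png",c[0][100:400]); print(proj(c,[[450.2,-346.6,68],[450.2,-346.6,42]]))
E
```

```text
pos [ 445.  -351.4  295.8] yaw 1.511 F [-0.55  0.81 -0.58]
offset [-0.0049  0.0051 -0.0043] rot [-0.0025 -0.0099 -0.0088]
[ 0.58  0.45  0.05  1.86 -0.02  0.83  2.15]
[[327.30335611 232.95101323]
 [326.50889736 221.82476824]]
```

View pics/w2.png

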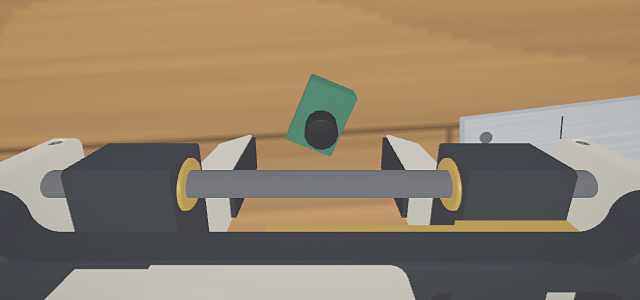

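The knob is at (321,229) in the full image and was predicted at about (327,229), a difference of some 4 mm in y. I'll settle the arm and measure again.

Request:
send_rows:
  offset:
    - [-0.005, 0.005, -0.004]
    - [-0.005, 0.005, -0.004]
    - [-0.005, 0.005, -0.004]
  angular:
    - [0, -0.008, -0.008]
    - [0, -0.008, -0.008]
    - [0, -0.008, -0.008]
  fingers: [0.2, 0.2, 0.2]

```text
time: 13.08
tcp_pos: [454.8, -340.6, 300.5]
tool_rot: [0.02, 1.0, 0.0, 0.0]
contact_force: [-0.4, -0.2, -0.4]
gripper_width: 0.804
grip_force: 0.0
```

```bash
python3 go.py 450.2 -346.6 300 1.52; python3 - <<'E'
from h import *
for i in range(2): c=cam("wrist")
hsv=cv2.cvtColor(c[0],cv2.COLOR_BGR2HSV).astype(int); m=np.zeros((400,640),np.uint8); m[180:265,275:370]=(hsv[...,2]<75)[180:265,275:370]
n,l,st,ce=cv2.connectedComponentsWithStats(m)
for i in range(1,n):
    if st[i][4]>200: print(st[i],ce[i]); print("as z=55:",ray(c,ce[i],55).round(1))
print(proj(c,[[450.2,-346.6,68],[450.2,-346.6,55],[450.2,-346.6,42]]).round(1).tolist())
g=np.zeros((400,640),np.uint8); g[150:270,270:380]=((hsv[...,0]>65)&(hsv[...,0]<100)&(hsv[...,1]>60))[150:270,270:380]
b=cv2.boxPoints(cv2.minAreaRect(max(cv2.findContours(g,0,2)[0],key=cv2.contourArea))); w=ray(c,b,30); print(w.round(0).tolist(),w.mean(0))
E
python3 go.py 450.2 -346.6 300 1.52
```

```text
pos [ 454.8 -340.6  300.5] yaw 1.531 F [-0.44 -0.17 -0.41]
offset [ 0.0044 -0.0062  0.0005] rot [0.0003 0.0003 0.0106]
[290 195  33  38 983] [305.97355036 214.01322482]
as z=55: [[ 452.2 -351.7   55. ]]
[[311.9, 216.5], [312.2, 211.4], [312.6, 206.8]]
[[467.0, -384.0, 30.0], [412.0, -356.0, 30.0], [430.0, -318.0, 30.0], [488.0, -344.0, 30.0]] [ 449.3719507  -350.55542649   30.        ]
pos [ 454.3 -341.2  300.4] yaw 1.529 F [ 0.15 -0.33 -1.11]
offset [ 0.0039 -0.0055  0.0004] rot [ 0.0001 -0.0001  0.0093]
```

Request:
send_rows:
  offset:
    - [0.003, -0.0089, 0]
    - [0.003, -0.0089, 0.03]
    - [0.003, -0.0089, 0.06]
    - [0.003, -0.0089, 0.08]
    - [0.003, -0.0089, 0.084]
    - [0.003, -0.0089, 0.084]
    - [0.003, -0.0089, 0.084]
  angular:
    - [0, 0, 0.009]
    - [0, 0, 0.009]
    - [0, 0, 0.009]
    - [0, 0, 0.009]
    - [0, 0, 0.009]
    - [0, 0, 0.009]
    - [0, 0, 0.009]
  fingers: [0.2, 0.2, 0.2, 0.2, 0.2, 0.2, 0.2]

```text
time: 14.05
tcp_pos: [451.0, -351.2, 217.5]
tool_rot: [0.026, 1.0, -0.001, 0.001]
contact_force: [0.5, -0.5, -1.3]
gripper_width: 0.8
grip_force: 0.0
```

```bash
python3 go.py 451 -350 216 1.52; python3 - <<'E'
from h import *
c=cam("wrist"); cv2.imwrite("pics/w3.png",c[0]); print(proj(c,[[451,-350,68],[451,-350,42]]))
E
```

```text
pos [ 451.  -351.2  217.5] yaw 1.519 F [ 0.52 -0.47 -1.32]
offset [0.0001 0.0012 0.0015] rot [-0.001   0.0015 -0.0012]
[[322.90558419 277.15725681]
 [322.33047093 253.97547379]]
```

View pics/w3.png

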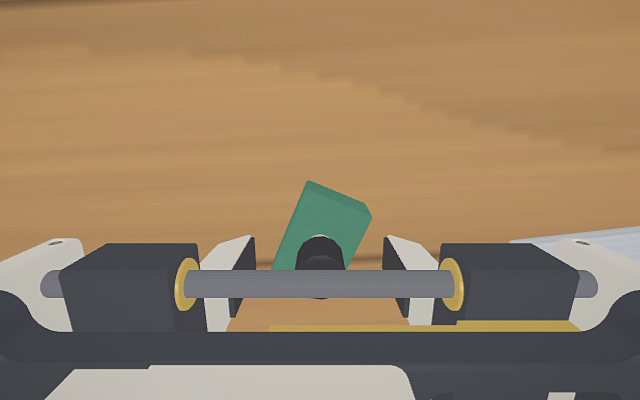

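The knob sits midway between the fingers, at column 321 against fingers at 245–395, and its rows 236–299 match the prediction. Close and lift.

Request:
send_rows:
  offset:
    - [0, 0, 0.001]
    - [0, 0, 0.001]
    - [0, 0, 0.001]
    - [0, 0, 0.001]
    - [0, 0, 0.001]
    - [0, 0, 0.001]
    - [0, 0, 0.001]
  angular:
    - [0, 0, 0]
    - [0, 0, 0]
    - [0, 0, 0]
    - [0, 0, 0]
    - [0, 0, 0]
    - [0, 0, 0]
    - [0, 0, 0]
  fingers: [1, 1, 1, 1, 1, 1, 1]
  squeeze: 35

```text
time: 14.98
tcp_pos: [450.6, -350.7, 215.4]
tool_rot: [0.026, 1.0, -0.0, -0.0]
contact_force: [0.3, -1.0, -1.5]
gripper_width: 0.277
grip_force: 35.0
```

Request:
send_rows:
  offset:
    - [0, 0, -0.005]
    - [0, 0, -0.02]
    - [0, 0, -0.04]
    - [0, 0, -0.06]
    - [0, 0, -0.08]
    - [0, 0, -0.1]
    - [0, 0, -0.1]
    - [0, 0, -0.1]
  angular:
    - [0, 0, 0]
    - [0, 0, 0]
    - [0, 0, 0]
    - [0, 0, 0]
    - [0, 0, 0]
    - [0, 0, 0]
    - [0, 0, 0]
    - [0, 0, 0]
  fingers: [1, 1, 1, 1, 1, 1, 1, 1]

```text
time: 15.98
tcp_pos: [450.2, -350.3, 315.0]
tool_rot: [0.026, 1.0, 0.0, -0.0]
contact_force: [-0.8, 0.0, -5.9]
gripper_width: 0.275
grip_force: 35.0
```

```bash
python3 go.py 645 -20 290 0.352
```

```text
pos [ 450.2 -350.3  315. ] yaw 1.519 F [-0.82  0.04 -5.89]
offset [-0.1775  0.3399  0.0251] rot [ 1.0000e-04 -1.1000e-03  1.1671e+00]
```

Request:
send_rows:
  offset:
    - [-0.022, 0.042, 0]
    - [-0.044, 0.085, 0]
    - [-0.067, 0.127, 0]
    - [-0.089, 0.17, 0]
    - [-0.111, 0.212, 0]
    - [-0.133, 0.255, 0]
    - [-0.155, 0.297, 0]
    - [-0.1775, 0.34, 0]
  angular:
    - [0, 0, 0.146]
    - [0, 0, 0.292]
    - [0, 0, 0.438]
    - [0, 0, 0.584]
    - [0, 0, 0.73]
    - [0, 0, 0.876]
    - [0, 0, 1.02]
    - [0, 0, 1.167]
  fingers: [1, 1, 1, 1, 1, 1, 1, 1]

```text
time: 16.98
tcp_pos: [645.5, -18.9, 313.8]
tool_rot: [0.574, 0.819, -0.001, -0.001]
contact_force: [0.5, -0.8, -6.2]
gripper_width: 0.276
grip_force: 35.0
```

Request:
send_rows:
  offset:
    - [0, 0, 0]
    - [0, 0, 0]
    - [0, 0, 0]
  angular:
    - [0, 0, 0]
    - [0, 0, 0]
    - [0, 0, 0]
  fingers: [1, 1, 1]

```text
time: 17.35
tcp_pos: [644.7, -22.1, 314.7]
tool_rot: [0.573, 0.819, -0.001, -0.0]
contact_force: [-1.4, 0.1, -5.3]
gripper_width: 0.276
grip_force: 35.0
```

```bash
python3 go.py 647 -20 265 0.352
```

```text
pos [644.7 -22.1 314.7] yaw 0.35 F [-1.44  0.11 -5.31]
offset [0.0012 0.003  0.0497] rot [-0.0021  0.0003 -0.0019]
```

Request:
send_rows:
  offset:
    - [0.001, 0.002, 0.015]
    - [0.001, 0.002, 0.03]
    - [0.001, 0.002, 0.045]
    - [0.001, 0.002, 0.055]
    - [0.001, 0.002, 0.055]
    - [0.001, 0.002, 0.055]
    - [0.001, 0.002, 0.055]
  angular:
    - [0, 0, 0]
    - [0, 0, 0]
    - [0, 0, 0]
    - [0, 0, 0]
    - [0, 0, 0]
    - [0, 0, 0]
    - [0, 0, 0]
  fingers: [1, 1, 1, 1, 1, 1, 1]

```text
time: 18.23
tcp_pos: [647.4, -18.6, 261.2]
tool_rot: [0.572, 0.82, 0.0, 0.001]
contact_force: [-1.0, 0.0, -5.4]
gripper_width: 0.278
grip_force: 35.0
```

```bash
python3 go.py 647 -20 248 0.352; python3 - <<'E'
from h import *
c=cam("wrist"); s=cam("scene"); o=np.vstack([cv2.resize(c[0],(480,300)),cv2.resize(s[0][120:300,200:440],(480,300)[:2])]); cv2.imwrite("pics/p4.png",o)
E
```

```text
pos [647.4 -18.6 261.2] yaw 0.352 F [-1.04  0.02 -5.36]
offset [-0.0011 -0.0009  0.0132] rot [0.0014 0.0004 0.0001]
```

View pics/p4.png

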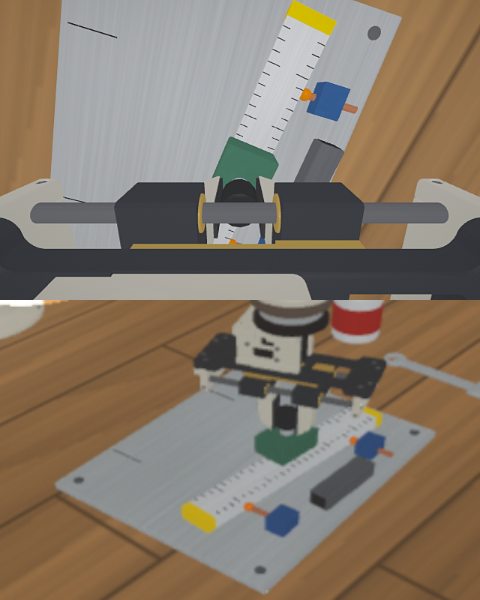

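The wrist view shows tip A (at 306,95) against the bar's edge and the weight aligned over the bar. The scene view shows tip B (at 248,508) touching too. Lower gently.

Request:
send_rows:
  offset:
    - [0, 0, 0.004]
    - [0, 0, 0.008]
    - [0, 0, 0.0105]
    - [0, 0, 0.0115]
    - [0, 0, 0.012]
    - [0, 0, 0.0125]
    - [0, 0, 0.013]
    - [0, 0, 0.013]
  angular:
    - [0, 0, 0]
    - [0, 0, 0]
    - [0, 0, 0]
    - [0, 0, 0]
    - [0, 0, 0]
    - [0, 0, 0]
    - [0, 0, 0]
    - [0, 0, 0]
  fingers: [1, 1, 1, 1, 1, 1, 1, 1]

```text
time: 19.32
tcp_pos: [647.1, -18.7, 247.6]
tool_rot: [0.572, 0.82, 0.0, 0.0]
contact_force: [0.2, 0.1, -6.2]
gripper_width: 0.272
grip_force: 35.0
```

Request:
send_rows:
  offset:
    - [0, 0, 0.0004]
    - [0, 0, 0.0008]
    - [0, 0, 0.0008]
  angular:
    - [0, 0, 0]
    - [0, 0, 0]
    - [0, 0, 0]
  fingers: [1, 1, 1]

```text
time: 19.7
tcp_pos: [647.0, -18.7, 247.5]
tool_rot: [0.572, 0.82, 0.0, 0.0]
contact_force: [-3.4, 0.8, 4.0]
gripper_width: 0.279
grip_force: 35.0
```

Request:
send_rows:
  offset:
    - [0, 0, -0.0003]
    - [0, 0, -0.0003]
  angular:
    - [0, 0, 0]
    - [0, 0, 0]
  fingers: [1, 1]
  squeeze: 6

```text
time: 19.95
tcp_pos: [647.1, -18.7, 247.4]
tool_rot: [0.572, 0.82, 0.0, 0.0]
contact_force: [-3.4, 0.4, 3.6]
gripper_width: 0.277
grip_force: 6.0
```

Request:
send_rows:
  offset:
    - [0, 0, 0]
    - [0, 0, 0]
    - [0, 0, 0]
    - [0, 0, 0]
  angular:
    - [0, 0, 0]
    - [0, 0, 0]
    - [0, 0, 0]
    - [0, 0, 0]
  fingers: [0.65, 0.55, 0.4, 0.4]

```text
time: 20.45
tcp_pos: [647.1, -18.7, 246.9]
tool_rot: [0.572, 0.82, 0.0, 0.0]
contact_force: [-0.3, 0.6, 0.6]
gripper_width: 0.584
grip_force: 0.0
```

Request:
send_rows:
  offset:
    - [0, 0, -0.01]
    - [0, 0, -0.03]
    - [0, 0, -0.06]
    - [0, 0, -0.1]
    - [0, 0, -0.14]
    - [0, 0, -0.14]
  angular:
    - [0, 0, 0]
    - [0, 0, 0]
    - [0, 0, 0]
    - [0, 0, 0]
    - [0, 0, 0]
    - [0, 0, 0]
  fingers: [0.3, 0.3, 0.3, 0.3, 0.3, 0.3]

```text
time: 21.2
tcp_pos: [648.5, -19.0, 393.2]
tool_rot: [0.572, 0.82, 0.003, 0.004]
contact_force: [-0.3, -0.2, 0.3]
gripper_width: 0.7
grip_force: 0.0
```

```bash
python3 m.py | grep -E "yellow|orange|green"; python3 - <<'E'
from h import *
print(bot.sense()["contact_force"],bot.sense()["gripper_width"])
c=cam("wrist"); s=cam("scene"); o=np.vstack([cv2.resize(c[0],(480,300)),cv2.resize(s[0][120:300,200:440],(480,300)[:2])]); cv2.imwrite("pics/p5.png",o)
E
```

```text
yellow [261.1 180.8] 41 [655.3 126.3  32. ]
yellow [375.2 186.8] 36 [ 639.5 -161.9   32. ]
orange [355.  174.5] 8 [ 673.2 -112.1   22. ]
[ 0.16339629  0.08151371 -0.16604838] 0.7024260893770068
```

View pics/p5.png

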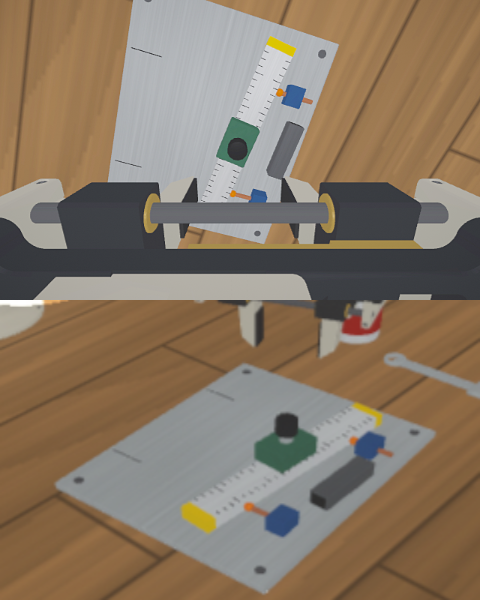

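The weight stands upright on the bar between the stops. Both tips meet the bar's edge, and the yellow ends are unmoved since the press (within 0.3 mm). Hand in.

```bash
python3 -c "
from h import *
print(job.finish_job())"
```

```text
the job is handed in; nothing more can be done
None
```

I pressed the straightedge home against both tips with about 10 N in total, set the green weight upright on it between the stops, left the tin, offcut and wrench untouched, and handed the job in; no verdict came back.

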